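# Open the child-safe battery jar and drop the spent cell in

## Task

Open the child-resistant collection jar: push its cap down and, while it is down, turn it anticlockwise past the locking tooth, lift it off and lay it flat in the teak bowl, grip bar up. Then put the round spent battery from the caddy into the jar. Leave the flat battery, the vase, the charging dock and the magnifying glass where they are.

Things in the scene. Friction and masses are not known exactly. Their poses are not given: they have to be found in the camera images.
- jar: Amber jar fixed to the cabinet top, 105 tall, 84 across up to height 70, neck above. Origin: centre of its underside, z up. The neck carries two hidden flanges whose pockets lock the cap at the jar's own yaw, with open gaps between them. Bore 51 across, inner floor at z = 10.
- cap: White round loose cap, 76 across, rim to flat top 32 high, grip bar on top, 0.07 kg. Origin: centre of its rim (underside), z up. Starts locked, origin 88 above the jar's, its x along the jar's x (within 3 degrees). Two inner lugs hold it. Press it at least 5 mm down (6.5 is good), turn it 60 degrees anticlockwise seen from above, then lift straight up 25 mm or more.
- bowl: Round teak bowl, fixed, 184 across the rim, 34 high, flat inner floor about 130 across, 8 above its origin. Origin: centre of its underside.
- caddy: Grey plastic battery caddy, fixed, 110 (x) by 160 (y), with a closed drawer at its -x front and an open tray on top: tray floor 50 above the origin, tray walls up to 66 above it, 4 thick. Origin: centre of its underside. The two batteries stand in the tray, one near y = +38, the other near y = -38.
- d_cell: The round spent battery: upright cylinder 34 across, 58 tall plus a 3.5 high nub on its top, 0.14 kg, loose. Origin: centre of its underside, z along its length.
- flat_battery: Flat box-shaped battery, 62 (x) by 22 (y) by 62 tall, loose, to be left alone. Origin: centre of its underside; its x is roughly the caddy's x.
- vase: Empty white ceramic vase, 80 across the belly, 175 tall, loose. Origin: centre of its underside. To be left alone.
- dock: White round charging dock: base disc 96 across and 14 high, with a stem carrying a leaning round charging pad 70 across, 135 tall in all, loose. Origin: centre of its underside. To be left alone.
- magnifier: Steel magnifying glass lying flat: ring 82 across centred at x = +45, handle to x = -108; 15 high. Origin: on the surface below its balance region, x towards the lens. To be left alone.
- cap_bar (a point): Centre of the cap's grip bar, on the cap's axis, 48 above the cap's origin. Bar: 70 long along the cap's x, 14 thick, 32 tall (z 32 to 64 above the cap's origin). When turning: 3 degrees free play, keep it pressed until 47 degrees, lugs meet an end stop at about 73 degrees; clockwise is blocked.
- jar_mouth (a point): Centre of the jar's mouth (under the cap), 105 above the jar's origin; opening 51 across.
- collar (a joint): Grey spring collar round the jar's neck, under the cap's rim: how far it is pressed down, 0 at rest, at most 0.009 m. It pushes up with about 4 N plus 0.9 N per mm.
Mind the look-alikes: they are no part of the job. Leave any yellow look-alike of the d_cell alone. Leave any green look-alike of the cap alone.

How it is judged:
On the way, in this order (a step that is already met when the one before it is completed fails the run):
1. the cap is turned past the locking tooth while held pressed down (z of cap in the frame of jar between 0.07 and 0.0851 m and horizontal distance between cap and jar below 0.006 m and angle between the x axis of cap and the x axis of jar, either way round above 0.5 rad), for 0.05 s.
2. the cap lies flat in the bowl, released (horizontal distance between cap and bowl below 0.04 m and z of cap in the frame of bowl below 0.014 m and angle between cap's own z axis and vertical below 0.15 rad and contact force between the fingers and cap below 0.1 N), for 0.2 s.
At the end, for the whole second after the job is handed in: The cap rests flat, grip bar up, in the bowl (within 40 mm of its centre, tilt under 0.15 rad), and the round battery rests wholly inside the jar on its floor; everything released and still (horizontal distance between cap and bowl below 0.04 m and z of cap in the frame of bowl below 0.014 m and angle between cap's own z axis and vertical below 0.15 rad and horizontal distance between d_cell and jar below 0.03 m and z of d_cell in the frame of jar below 0.03 m and linear speed of each of d_cell, cap below 0.03 m/s); the robot touches nothing.
It fails at once if the flat battery is moved more than 20 mm or tipped (distance of flat_battery from where it was at the start of the episode above 0.02 m or angle between flat_battery's own z axis and vertical above 0.35 rad).
It fails at once if the vase is moved more than 20 mm or tipped (distance of vase from where it was at the start of the episode above 0.02 m or angle between vase's own z axis and vertical above 0.25 rad).
It fails at once if the dock is moved more than 20 mm or tipped (distance of dock from where it was at the start of the episode above 0.02 m or angle between dock's own z axis and vertical above 0.25 rad).
It fails at once if the magnifying glass is moved more than 20 mm (distance of magnifier from where it was at the start of the episode above 0.02 m).
It also fails if it takes over 64 s, if anything falls off the work surface, if the arm or the gripper's body presses on something with over 40 N, if the wrist force passes 120 N, or if a joint passes its speed limit or range.

## Robot

A 6-joint arm with a two-finger parallel gripper is mounted at the origin on the work surface. World frame = base frame: x ahead of the robot, y to its left, z up, the work surface at z = 0. Lengths are in m, angles in rad, forces in N, time in s.
With the tool pointing down it reaches from about 0.35 to 0.975 m from the base axis. Payload 4.9 kg.
Tool frame: the origin (TCP) lies on the front face of the gripper's body, between the roots of the fingers; the fingertips stand ctrl.finger_overhang ahead of it and the grasp point (between the pads) lies 54 mm ahead of it (ctrl.finger_overhang is the distance from the TCP to the fingertips, in m); z points along the fingers, y is the line along which they close (so a half turn about z gives the same grasp; the last joint's range is limited). The gripper opens to 85 mm and grips with 20 to 120 N. Pads are 22 mm wide; open, the fingers measure 114 mm over their backs; the gripper's body (76 mm by 85 mm) begins 54 mm behind the grasp point. The pads swing forward as they close: fully open they stand 13 mm farther back than shut.
Start: joints at [1.003, 0.053, 1.613, -0, 1.476, -0.119], TCP at [0.271, 0.563, 0.304] pointing down, gripper open.
Joint ranges: [-3.01, 3.01], [-1.01, 2.22], [0.06, 2.58], [-1.02, 4.17], [0.09, 2.62], [-3.14, 3.14]. Speed limits (rad/s): [2.57, 2.57, 3.14, 3.14, 3.14, 3.14].

## Interface

Orientations are given as a rotation vector (axis times angle).
In Python, from station import ctrl, vision gives the robot as it stands. The module is installed in compiled form; this text tells all that it offers.
- The arm moves only by the tool drive_tool, never from a script. Its argument "rows" is a list of rows, each a list of 2 entries, a list of its own where there are three numbers: the shift along the tool's x, y, z in m, then the turn about the tool's z in rad. A call has 1 to 10 rows; each row shifts and turns the commanded pose from where the row before left it, along the tool's axes as they then stand; what a row does not reach is not made up. A row lasts 1/10 s, in which the tool goes at most 50 mm and 8.59 degrees, less where a joint would pass 70% of its speed; a pose out of reach is approached as far as the arm can. A call with a gripper value outside its range is refused whole. "jaw" is the closure, from 0 (fully open) to 1 (shut), set as the call begins (left out, the last holds). The fingers move at their own pace and stop on an object; "grip_force" is the grip in N (left out, the last holds). Time passes only in rows, so rows that do not move let the fingers close. It gives the time, the measured TCP pose, the force, the opening and the grip force at its end, in the units of the state.
- ctrl.get_obs(): the state, without advancing time (a new reading comes with each control period).
- vision.get_image(name): name is "side" or "top"; returns a dict with "image" (384x512x3 uint8, blue, green, red), "vertical_fov" (degrees; the focal length in pixels is half the picture's height over the tangent of half this angle, whatever the lens; pixels are square), "cx", "cy" (the principal point, pixels), "dist_coeffs" ([k1, k2, p1, p2, k3] as OpenCV has them; the pictures are not rectified), "R" (3x3) and "t" (3): a world point X has camera coordinates R X + t. Camera axes: x right, y down, z forward; pixel columns grow to the right and rows downward; lengths in m; the calibration is good to about 2 mm. A picture is of the moment at which its call begins. There is no depth.
- ctrl.finish_job(): hands the job in; it is judged then, once.
The state is a dict: "t": time; "q": joint angles; "dq": joint speeds; "effort": joint torques, N m; "tool_pos": TCP position; "tool_rot": TCP orientation; "contact_force": force on the tool from outside, world axes, zero at the start; "wrist_torque": the same for the moment, N m; "opening": finger opening in m; "grip_force": force on a finger pad.
Only numpy, scipy, OpenCV 4.12 (cv2) and the standard library are available. Lean on these libraries where they do the work, as an engineer would, in place of code of your own. Each camera call takes 0.05 s, during which the arm holds its last target. There are 200 camera calls.

## Working session

There is one attempt and no reset: what is moved stays moved. The work goes in short steps, Python scripts to look and compute and a tool call to move; the robot and the scene stay as the last step left them, time stands still between calls to the robot, and variables do not carry over. Pictures are saved under pics/ and viewed, at most 10 in all, crops included, and the job is handed in when it is done.

Besides the shell and the picture viewer there is one more tool, called after "Emit:" in YAML: its name, and indented under it one key for each argument. drive_tool: Moves the arm, as the interface text tells. Its arguments: {"type":"object","properties":{"rows":{"type":"array","items":{"type":"array"}},"jaw":{"type":"number"},"grip_force":{"type":"number"}},"required":["rows"]}

```bash
mkdir -p pics; cat > h.py <<'E'
import numpy as np, cv2
from station import ctrl, vision
def K(v):
    f=192/np.tan(np.radians(v["vertical_fov"])/2)
    return np.array([[f,0,v["cx"]],[0,f,v["cy"]],[0,0,1.]])
def ray(v,p):
    R=np.array(v["R"]);t=np.array(v["t"])
    u=cv2.undistortPoints(np.array([[p]],float),K(v),np.array(v["dist_coeffs"],float))[0,0]
    return -R.T@t, R.T@np.array([u[0],u[1],1])
def onz(v,p,z):
    c,d=ray(v,p); return c+d*(z-c[2])/d[2]
def proj(v,X):
    R=np.array(v["R"]);t=np.array(v["t"],float)
    return cv2.projectPoints(np.atleast_2d(np.array(X,float)),cv2.Rodrigues(R)[0],t,K(v),np.array(v["dist_coeffs"],float))[0][:,0]
def two(va,pa,vb,pb):
    c1,d1=ray(va,pa);c2,d2=ray(vb,pb)
    s=np.linalg.lstsq(np.c_[d1,-d2],c2-c1,rcond=None)[0]
    a=c1+s[0]*d1;b=c2+s[1]*d2
    return (a+b)/2,np.linalg.norm(a-b)
E
python3 - <<'E'
from h import *
import pickle
V={n:vision.get_image(n) for n in("side","top")}
pickle.dump(V,open("v0.pkl","wb"))
for n,v in V.items():
    cv2.imwrite(f"pics/{n}0.png",cv2.resize(v["image"],(800,600),interpolation=cv2.INTER_CUBIC))
    R=np.array(v["R"]);print(n,-R.T@np.array(v["t"]),R[2],K(v)[0,0],v["dist_coeffs"])
o=ctrl.get_obs();print(o,ctrl.finger_overhang)
E
```

```text
side [0.13564796 1.12812368 0.76328385] [ 0.29576534 -0.81994823 -0.49010996] 428.9747238526397 [0.02216746 0.         0.         0.         0.        ]
top [0.34814192 0.02622986 1.23487208] [ 0.16799288  0.00667245 -0.98576563] 418.51547499269935 [-0.13987681  0.          0.          0.          0.        ]
{'t': 0.1, 'q': array([ 1.00300117e+00,  5.33059141e-02,  1.61415667e+00,  8.44587649e-06,
        1.47595922e+00, -1.18999609e-01]), 'dq': array([-0.00101269, -0.00078235, -0.00222906,  0.0012747 ,  0.00039206,
       -0.00220557]), 'effort': array([ 4.41421525e-04, -3.94905066e+01, -3.71364176e+01, -8.19332740e-05,
        3.86325803e-03,  2.46375532e-05]), 'tool_pos': array([0.2709457 , 0.56275078, 0.30277648]), 'tool_rot': array([-6.98927096e-01, -3.06221801e+00,  2.70049057e-03]), 'contact_force': array([-0.31284788,  0.09218339,  0.16683031]), 'wrist_torque': array([ 0.04769684, -0.00210151, -0.00418539]), 'grip_force': 0.0, 'opening': 0.08568824098526692} 0.0726
```

View pics/side0.png

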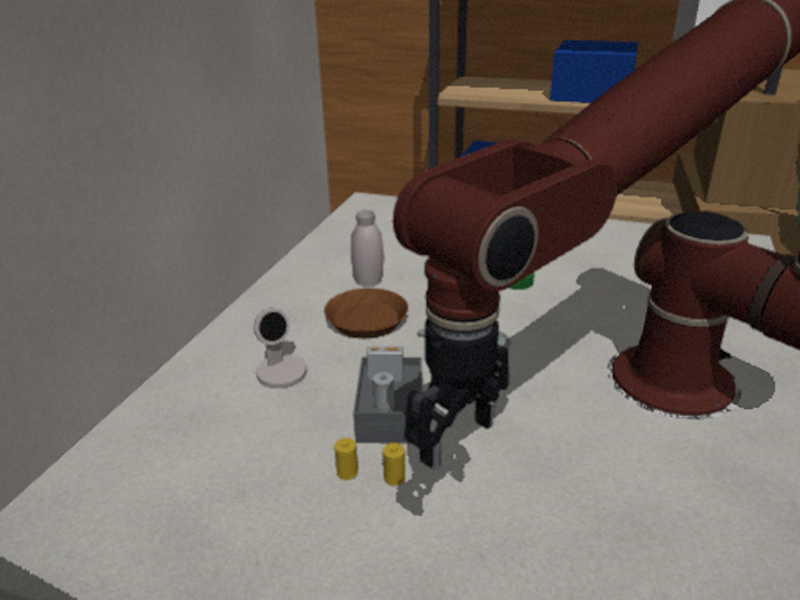

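View pics/top0.png

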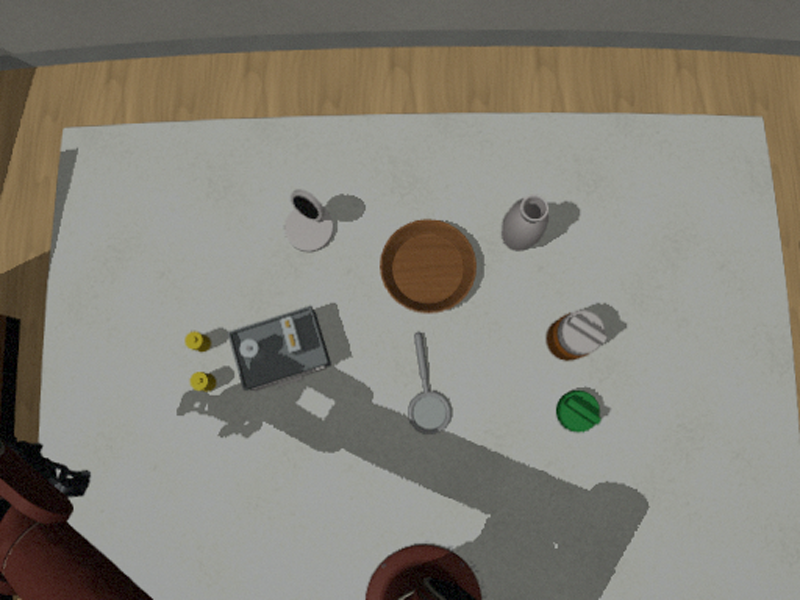

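The side view shows the vase (367,250), bowl (367,312), dock (278,350), caddy (390,400) and two yellow decoys; the jar is behind the arm. The top view shows the jar's cap at (582,332), the green decoy at (579,410), the bowl at (429,266), the round cell at (249,348) and the flat battery at (290,333).

```bash
python3 - <<'E'
from h import *
import pickle
v=pickle.load(open("v0.pkl","rb"))["top"];im=v["image"]
a=cv2.resize(im[190:240,340:400],None,fx=6.6,fy=6.6*1,interpolation=cv2.INTER_NEAREST)
b=cv2.resize(im[190:255,142:215],None,fx=5.4,fy=5.4,interpolation=cv2.INTER_NEAREST)
h=max(a.shape[0],b.shape[0]);pad=lambda x:cv2.copyMakeBorder(x,0,h-x.shape[0],0,0,0)
c=np.hstack([pad(a),pad(b)]);print(c.shape);cv2.imwrite("pics/crop1.png",c)
hsv=cv2.cvtColor(im,cv2.COLOR_BGR2HSV)
# bowl
m=((hsv[...,0]<15)&(hsv[...,1]>110)).astype(np.uint8)
cs=cv2.findContours(m,cv2.RETR_EXTERNAL,cv2.CHAIN_APPROX_NONE)[0]
for q in cs:
    if cv2.contourArea(q)>60: print(cv2.boundingRect(q),cv2.contourArea(q))
    x,y,w,hh=cv2.boundingRect(q)
    if 240<x<260 and 130<y<150:
        P=np.array([onz(v,p,0.034)[:2] for p in q[:,0].astype(float)]);print("bowl",cv2.minEnclosingCircle(P.astype(np.float32)),cv2.fitEllipse(P.astype(np.float32)*1000))
E
```

```text
(351, 790, 3)
(234, 349, 74, 35) 1399.0
(0, 291, 96, 93) 4097.5
(243, 141, 62, 59) 2675.0
bowl ((0.6226670742034912, -0.01985902152955532), 0.09006109088659286) ((623.4927978515625, -20.56267738342285), (171.91546630859375, 176.01821899414062), 140.3936309814453)
```

View pics/crop1.png

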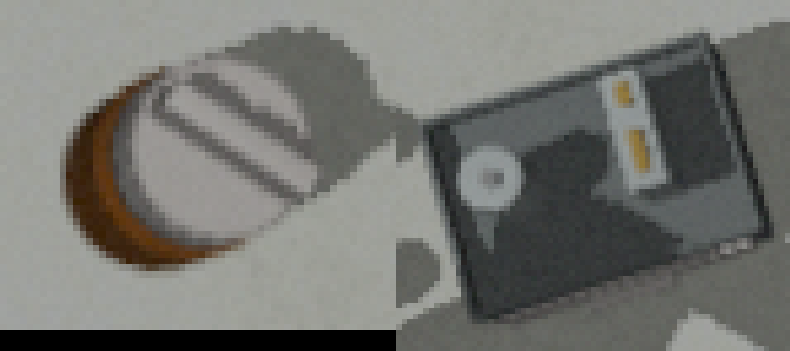

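The crop shows the bar's top face centred near (238,140) in the crop with its ends at (165,89) and (311,188). The cell's top is at (490,178) and the caddy corners are at (430,125), (708,35), (772,237) and (470,322).

```bash
cat > m.py <<'E'
from h import *
import pickle
v=pickle.load(open("v0.pkl","rb"))["top"]
A=lambda x,y:(340+x/6.6-.5,190+y/6.6-.5)
B=lambda x,y:(142+(x-396)/5.4-.5,190+y/5.4-.5)
for n,p in dict(e1=(165,89),e2=(311,188),c=(238,139)).items(): print("bar",n,onz(v,A(*p),.152))
d=onz(v,A(311,188),.152)-onz(v,A(165,89),.152);print("bar ang",np.degrees(np.arctan2(d[1],d[0])),np.linalg.norm(d))
print("cell",onz(v,B(490,178),.108),onz(v,B(493,176),.1115))
C=np.array([onz(v,B(*p),.066) for p in[(428,122),(708,33),(773,238),(471,323)]]);print("caddy",C.round(4),C.mean(0))
for i,j in((0,1),(3,2),(3,0),(2,1)):
    e=C[j]-C[i];print(np.linalg.norm(e),np.degrees(np.arctan2(e[1],e[0])))
F=np.array([onz(v,B(*p),.112) for p in[(603,78),(635,70),(666,186),(630,195)]]);print("flat",F.mean(0))
# amber silhouette
im=v["image"];hsv=cv2.cvtColor(im,cv2.COLOR_BGR2HSV)
m=((hsv[...,0]<22)&(hsv[...,1]>140)).astype(np.uint8)[190:240,340:400]
q=max(cv2.findContours(m,0,cv2.CHAIN_APPROX_NONE)[0],key=cv2.contourArea);print(q[:,0].min(0),q[:,0].max(0))
print("magn/vase/dock", [onz(v,(x*.64,y*.64),0).round(3) for x,y in((430,411),(419,335),(522,240),(309,230))])
# predicted projections for jar at guess
from scipy.optimize import least_squares
E
python3 m.py
```

```text
bar e1 [ 0.50159774 -0.25295243  0.152     ]
bar e2 [ 0.46063346 -0.309967    0.152     ]
bar c [ 0.48090566 -0.28142085  0.152     ]
bar ang -125.69679122955918 0.07020494251826692
cell [0.46395725 0.29867237 0.108     ] [0.46459006 0.29630772 0.1115    ]
caddy [[0.4983 0.3427 0.066 ]
 [0.5433 0.1941 0.066 ]
 [0.435  0.1597 0.066 ]
 [0.3927 0.3176 0.066 ]] [0.46733215 0.25352025 0.066     ]
0.1552772319063039 -73.15611462262999
0.16353654238267357 -74.99389434535003
0.10855211069783369 13.339179187497672
0.1136041094553643 17.620271619500752
flat [0.48581637 0.22495173 0.112     ]
[10 13] [30 39]
magn/vase/dock [array([ 0.351, -0.02 ,  0.   ]), array([ 0.494, -0.002,  0.   ]), array([ 0.677, -0.207,  0.   ]), array([0.705, 0.21 , 0.   ])]
```

Emit:
drive_tool:
  rows:
    - [[-0.032,-0.037,0],0]
    - [[-0.032,-0.037,0],0]
    - [[-0.032,-0.037,0],0]
    - [[-0.032,-0.037,0],0]
    - [[-0.032,-0.037,0],0]
    - [[-0.032,-0.037,0],0]
    - [[-0.032,-0.037,0],0]
    - [[-0.032,-0.037,0],0]
    - [[-0.032,-0.037,0],0]
    - [[-0.032,-0.037,0],0]

```text
t: 1.1
tool_pos: [0.3987, 0.089, 0.3037]
tool_rot: [0.699, 3.063, 0.0]
contact_force: [1.2, 0.6, 0.5]
opening: 0.0855
grip_force: 0.0
```

Emit:
drive_tool:
  rows:
    - [[0,0,0],0.149]
    - [[0,0,0],0.149]
    - [[0,0,0],0.149]
    - [[0,0,0],0.149]
    - [[0,0,0],0.149]
    - [[0,0,0],0.149]
    - [[0,0,0],0.149]
    - [[0,0,0],0.149]
    - [[0,0,0],0.149]
    - [[0,0,0],0.149]

```text
t: 2.1
tool_pos: [0.3987, 0.0909, 0.3034]
tool_rot: [-2.595, -1.769, 0.001]
contact_force: [0.4, 0.6, 0.3]
opening: 0.0855
grip_force: 0.0
```

```bash
cat > go.py <<'E'
import sys
from h import *
from scipy.spatial.transform import Rotation as Ro
# go.py x y z yawdeg(of tool y, mod 180): remaining shift in tool axes
def go(x,y,z,yaw):
    o=ctrl.get_obs();R=Ro.from_rotvec(o["tool_rot"]).as_matrix()
    s=R.T@(np.array([x,y,z])-o["tool_pos"])
    ang=np.degrees(np.arctan2(R[1,1],R[0,1]));e=(yaw-ang+90)%180-90
    print("t",round(o["t"],2),"pos",o["tool_pos"].round(4),"yaw",ang.round(2),"shift",s.round(4),"turn",np.radians(-e).round(4),"| q6",o["q"][5].round(3),"F",o["contact_force"].round(1),"open",round(o["opening"],4),"grip",round(o["grip_force"],1),"zax",R[:,2].round(4))
if __name__=="__main__": go(*map(float,sys.argv[1:]))
E
python3 go.py .481 -.2815 .30 -35.7
```

```text
t 2.1 pos [0.3987 0.0909 0.3034] yaw -21.44 shift [-0.3165  0.2127  0.0033] turn 0.2489 | q6 0.416 F [0.4 0.6 0.3] open 0.0855 grip 0.0 zax [-9.e-04 -0.e+00 -1.e+00]
```

Emit:
drive_tool:
  rows:
    - [[-0.0395,0.0265,0],0]
    - [[-0.0395,0.0265,0],0]
    - [[-0.0395,0.0265,0],0]
    - [[-0.0395,0.0265,0],0]
    - [[-0.0395,0.0265,0],0]
    - [[-0.0395,0.0265,0],0]
    - [[-0.0395,0.0265,0],0]
    - [[-0.0395,0.0265,0],0]
    - [[0,0,0],0.125]
    - [[0,0,0],0.124]
  jaw: 0.5

```text
t: 3.1
tool_pos: [0.4828, -0.2817, 0.3027]
tool_rot: [-2.794, -1.431, 0.001]
contact_force: [-0.3, -0.2, -0.5]
opening: 0.0424
grip_force: 0.0
```

```bash
python3 - <<'E'
from h import *
import go
go.go(.481,-.2815,.1965,-35.7)
v=vision.get_image("side");p=proj(v,[[.48,-.28,.13]])[0].astype(int);print(p)
x,y=p;c=v["image"][max(0,y-90):y+60,max(0,x-75):x+75];print(max(0,x-75),max(0,y-90));cv2.imwrite("pics/s1.png",cv2.resize(c,None,fx=4,fy=4,interpolation=cv2.INTER_CUBIC))
for n,X in dict(bar=[.481,-.2814,.152],barbot=[.481,-.2814,.12],b1=[.5016,-.253,.152],b2=[.4606,-.31,.152],base=[.481,-.2814,0]).items(): print(n,(proj(v,[X])[0]-[max(0,x-75),max(0,y-90)])*4)
E
```

```text
t 3.1 pos [ 0.4828 -0.2817  0.3027] yaw -35.78 shift [-0.0009 -0.0013  0.1062] turn -0.0014 | q6 -0.037 F [-0.3 -0.2 -0.5] open 0.0424 grip 0.0 zax [-0.0018  0.0016 -1.    ]
[295 145]
220 55
bar [300.3696065  340.06210172]
barbot [299.41028438 372.46282791]
b1 [270.11152593 349.40346488]
b2 [329.81352503 330.81539892]
base [295.99916909 488.36525218]
```

View pics/s1.png

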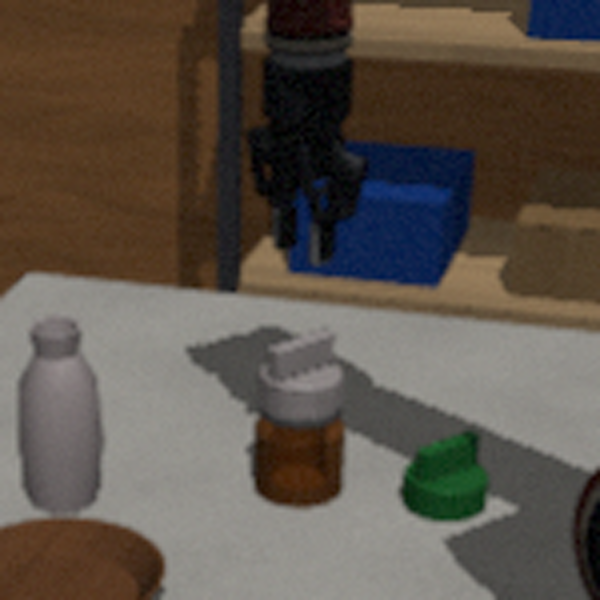

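The side crop shows the bar at (270,347) to (334,333) and the cap centred near x = 300. That matches the top-view prediction to about 1 mm.

Emit:
drive_tool:
  rows:
    - [[-0.0005,-0.0018,0.03],0]
    - [[0,0,0.03],0]
    - [[0,0,0.025],0]
    - [[0,0,0.02],0]
    - [[0,0,0],0]
    - [[0,0,0],0]

```text
t: 3.75
tool_pos: [0.4812, -0.2793, 0.1989]
tool_rot: [-2.79, -1.444, 0.001]
contact_force: [-0.1, 0.2, 0.8]
opening: 0.0427
grip_force: 0.0
```

Emit:
drive_tool:
  rows:
    - [[0,0,0],0]
    - [[0,0,0],0]
    - [[0,0,0],0]
    - [[0,0,0],0]
    - [[0,0,0],0]
    - [[0,0,0],0]
  jaw: 1
  grip_force: 70

```text
t: 4.35
tool_pos: [0.4822, -0.2803, 0.2004]
tool_rot: [2.788, 1.44, 0.003]
contact_force: [3.0, -3.3, 5.0]
opening: 0.0125
grip_force: 70.1
```

```bash
python3 go.py .4803 -.2815 .1965 -35.7
```

```text
t 4.35 pos [ 0.4822 -0.2803  0.2004] yaw -35.35 shift [-0.0021 -0.0009  0.0039] turn 0.0061 | q6 -0.043 F [ 3.  -3.3  5. ] open 0.0125 grip 70.1 zax [ 0.0031 -0.0024 -1.    ]
```

Emit:
drive_tool:
  rows:
    - [[0,0.001,0.003],0]
    - [[0,0,0.003],0]
    - [[0,0,0.0035],0]
    - [[0,0,0],0]
    - [[0,0,0],0]

```text
t: 4.85
tool_pos: [0.4826, -0.2806, 0.1918]
tool_rot: [2.79, 1.442, 0.001]
contact_force: [-2.0, 1.0, 12.3]
opening: 0.0123
grip_force: 71.2
```

Emit:
drive_tool:
  rows:
    - [[0,-0.0004,-0.001],-0.12]
    - [[0,0,0],-0.13]
    - [[0,0,0],-0.14]

```text
t: 5.15
tool_pos: [0.4823, -0.2804, 0.1924]
tool_rot: [2.453, 1.96, 0.001]
contact_force: [-0.9, -0.1, 10.8]
opening: 0.0129
grip_force: 70.8
```

```bash
python3 go.py .482 -.2805 .1925 24.65
```

```text
t 5.15 pos [ 0.4823 -0.2804  0.1924] yaw -12.74 shift [-0.0002 -0.0002 -0.0001] turn -0.6525 | q6 -0.438 F [-0.9 -0.1 10.8] open 0.0129 grip 70.8 zax [ 1.2e-03 -9.0e-04 -1.0e+00]
```

Turning smoothly with low side force; continue to 60–62°.

Emit:
drive_tool:
  rows:
    - [[0,0,0],-0.14]
    - [[0,0,0],-0.14]
    - [[0,0,0],-0.14]
    - [[0,0,0],-0.14]
    - [[0,0,0],-0.11]
    - [[0,0,0],0]
    - [[0,0,0],0]

```text
t: 5.85
tool_pos: [0.4813, -0.2803, 0.1919]
tool_rot: [-1.678, -2.654, 0.002]
contact_force: [-4.3, 0.1, 11.6]
opening: 0.0126
grip_force: 71.0
```

```bash
python3 go.py .482 -.2805 .1925 24.65
```

```text
t 5.85 pos [ 0.4813 -0.2803  0.1919] yaw 25.39 shift [-0.0004  0.0005 -0.0006] turn 0.013 | q6 -1.103 F [-4.3  0.1 11.6] open 0.0126 grip 71.0 zax [-2.e-03 -6.e-04 -1.e+00]
```

Emit:
drive_tool:
  rows:
    - [[0,0,-0.006],0]
    - [[0,0,-0.006],0]
    - [[0,0,-0.006],0]
    - [[0,0,-0.006],0]

```text
t: 6.25
tool_pos: [0.4808, -0.2796, 0.213]
tool_rot: [-1.678, -2.652, 0.001]
contact_force: [-1.5, -2.8, -2.4]
opening: 0.0124
grip_force: 69.0
```

Emit:
drive_tool:
  rows:
    - [[0,0,-0.01],0]
    - [[0,0,-0.015],0]
    - [[0,0,-0.03],0]
    - [[0,0,-0.04],0]
    - [[0,0,-0.03],0]
    - [[0,0,0],0]

```text
t: 6.85
tool_pos: [0.4835, -0.2807, 0.3473]
tool_rot: [1.672, 2.646, -0.0]
contact_force: [-0.4, 0.0, -0.1]
opening: 0.013
grip_force: 69.2
```

```bash
python3 - <<'E'
from h import *
import go
go.go(.623,-.0205,.3,25.4)
v=vision.get_image("side");o=ctrl.get_obs()
p=proj(v,[o["tool_pos"]])[0].astype(int);x,y=p
c=v["image"][max(0,y-30):y+120,x-75:x+75];cv2.imwrite("pics/s2.png",cv2.resize(c,None,fx=4,fy=4,interpolation=cv2.INTER_CUBIC))
# bowl from the side view, rim
im=v["image"];hsv=cv2.cvtColor(im,cv2.COLOR_BGR2HSV)
print(proj(v,[[.623,-.0205,.034]]))
m=((hsv[...,0]<15)&(hsv[...,1]>110)).astype(np.uint8)
for q in cv2.findContours(m,0,cv2.CHAIN_APPROX_NONE)[0]:
    if cv2.contourArea(q)>150: print(cv2.boundingRect(q),cv2.contourArea(q))
E
```

```text
t 6.85 pos [ 0.4835 -0.2807  0.3473] yaw 25.41 shift [0.1757 0.2373 0.047 ] turn 0.0002 | q6 -1.103 F [-0.4  0.  -0.1] open 0.013 grip 69.2 zax [ 0.0097 -0.0065 -0.9999]
[[233.68882588 196.96149782]]
(208, 185, 53, 31) 1179.0
(366, 167, 104, 99) 4329.5
(284, 160, 22, 21) 340.5
(416, 0, 96, 45) 1769.0
(281, 0, 203, 204) 13719.0
(202, 0, 73, 136) 7896.0
```

View pics/s2.png

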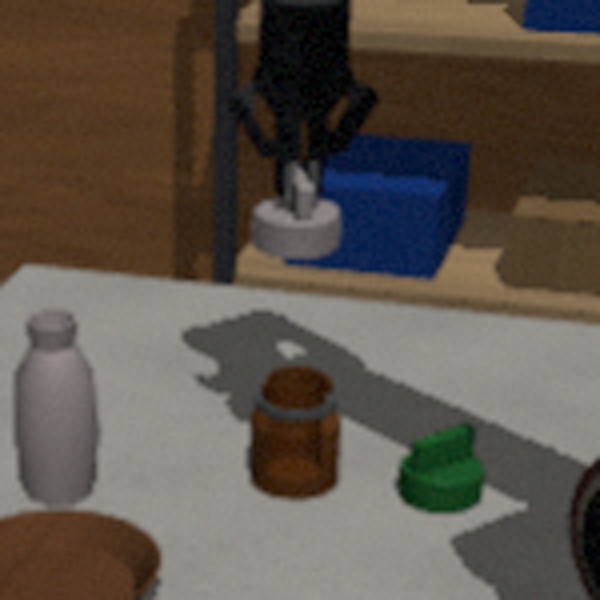

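The side crop shows the cap hanging level in the gripper at (296,227), and the jar standing open at (297,430).

Emit:
drive_tool:
  rows:
    - [[0.025,0.034,0],0]
    - [[0.025,0.034,0],0]
    - [[0.025,0.034,0],0]
    - [[0.025,0.034,0],0]
    - [[0.025,0.034,0],0]
    - [[0.025,0.034,0],0]
    - [[0.025,0.034,0],0]
    - [[0,0,0.04],0]
    - [[0,0,0.04],0]
    - [[0,0,0],0]

```text
t: 7.9
tool_pos: [0.6178, -0.0185, 0.2503]
tool_rot: [-1.67, -2.643, 0.01]
contact_force: [-1.0, 0.2, -2.3]
opening: 0.0126
grip_force: 69.3
```

```bash
python3 go.py .623 -.0205 .123 25.4
```

```text
t 7.9 pos [ 0.6178 -0.0185  0.2503] yaw 25.44 shift [-0.0053  0.0055  0.1272] turn 0.0007 | q6 -0.594 F [-1.   0.2 -2.3] open 0.0126 grip 69.3 zax [-0.016   0.0028 -0.9999]
```

Emit:
drive_tool:
  rows:
    - [[-0.003,0.002,0.03],0]
    - [[0,0,0.03],0]
    - [[0,0,0.03],0]
    - [[0,0,0.02],0]
    - [[0,0,0.01],0]
    - [[0,0,0],0]
    - [[0,0,0],0]

```text
t: 8.6
tool_pos: [0.6258, -0.0219, 0.1411]
tool_rot: [1.678, 2.653, 0.001]
contact_force: [0.2, 0.3, 0.4]
opening: 0.0125
grip_force: 69.3
```

```bash
python3 go.py .623 -.0205 .122 25.4
```

```text
t 8.6 pos [ 0.6258 -0.0219  0.1411] yaw 25.37 shift [ 0.0025 -0.002   0.0191] turn -0.0005 | q6 -0.597 F [0.2 0.3 0.4] open 0.0125 grip 69.3 zax [ 2.1e-03 -3.0e-04 -1.0e+00]
```

Emit:
drive_tool:
  rows:
    - [[0.001,-0.001,0.006],0]
    - [[0.001,-0.001,0.006],0]
    - [[0,0,0.004],0]
    - [[0,0,0.002],0]
    - [[0,0,0],0]
    - [[0,0,0],0]

```text
t: 9.2
tool_pos: [0.6223, -0.0207, 0.1215]
tool_rot: [1.679, 2.655, 0.0]
contact_force: [0.3, 0.3, 0.3]
opening: 0.0127
grip_force: 69.3
```

Emit:
drive_tool:
  rows:
    - [[0,0,0.0015],0]
    - [[0,0,0],0]
    - [[0,0,0],0]

```text
t: 9.5
tool_pos: [0.6226, -0.0207, 0.1209]
tool_rot: [1.679, 2.655, 0.0]
contact_force: [-2.3, 0.9, 6.9]
opening: 0.0128
grip_force: 70.1
```

Emit:
drive_tool:
  rows:
    - [[0,0,-0.0005],0]
    - [[0,0,0],0]
    - [[0,0,0],0]
    - [[0,0,0],0]
    - [[0,0,0],0]
    - [[0,0,0],0]
  jaw: 0.5

```text
t: 10.1
tool_pos: [0.6222, -0.0207, 0.1203]
tool_rot: [-1.679, -2.655, 0.0]
contact_force: [0.3, -0.1, 0.0]
opening: 0.0427
grip_force: 0.0
```

Emit:
drive_tool:
  rows:
    - [[0,0,-0.01],0]
    - [[0,0,-0.03],0]
    - [[0,0,-0.04],0]
    - [[0,0,-0.05],0]
    - [[0,0,-0.04],0]
    - [[0,0,0],0]

```text
t: 10.7
tool_pos: [0.6252, -0.0211, 0.3005]
tool_rot: [1.671, 2.643, 0.01]
contact_force: [0.8, 0.9, 0.5]
opening: 0.0426
grip_force: 0.0
```

```bash
python3 go.py .464 .2985 .30 15.5
```

```text
t 10.7 pos [ 0.6252 -0.0211  0.3005] yaw 25.39 shift [ 0.3578 -0.0086 -0.0027] turn 0.1726 | q6 -0.596 F [0.8 0.9 0.5] open 0.0426 grip 0.0 zax [ 0.0153 -0.0023 -0.9999]
```

Emit:
drive_tool:
  rows:
    - [[0.0447,-0.001,0],0]
    - [[0.0447,-0.001,0],0]
    - [[0.0447,-0.001,0],0]
    - [[0.0447,-0.001,0],0]
    - [[0.0447,-0.001,0],0]
    - [[0.0447,-0.001,0],0]
    - [[0.0447,-0.001,0],0]
    - [[0.0447,-0.001,0],0]
    - [[0,0,0],0.1]
    - [[0,0,0],0.073]
  jaw: 0.35

```text
t: 11.7
tool_pos: [0.4606, 0.3003, 0.2903]
tool_rot: [-1.903, -2.5, 0.0]
contact_force: [-0.3, 0.4, -0.4]
opening: 0.0556
grip_force: 0.0
```

```bash
python3 - <<'E'
from h import *
import go
go.go(.464,.2985,.156,15.5)
v=vision.get_image("side");s=vision.get_image("top")
p=proj(v,[[.464,.2985,.10]])[0];print(p)
x,y=p.astype(int);c=v["image"][y-60:y+40,x-50:x+50];c1=cv2.resize(c,None,fx=4,fy=4,interpolation=cv2.INTER_NEAREST)
print("expected cell top in crop",(proj(v,[[.464,.2985,.108],[.464,.2985,.05]])-[x-50,y-60])*4)
b=s["image"][130:205,235:310];c2=cv2.resize(b,(400,400),interpolation=cv2.INTER_CUBIC)
cv2.imwrite("pics/c3.png",np.hstack([c1,c2]))
print("bowl c in crop",(proj(s,[[.623,-.0205,.064+.008]])-[235,130])*400/75, (proj(s,[[.623,-.0205,.034]])-[235,130])*400/75)
E
```

```text
t 11.7 pos [0.4606 0.3003 0.2903] yaw 15.45 shift [-0.0026  0.0028  0.1343] turn -0.0008 | q6 0.173 F [-0.3  0.4 -0.4] open 0.0556 grip 0.0 zax [-2.e-04 -2.e-04 -1.e+00]
[244.53642774 244.18149836]
expected cell top in crop [[201.76337531 230.61286005]
 [204.47440121 302.36232046]]
bowl c in crop [[209.33067034 194.09469406]] [[206.95648377 210.00744203]]
```

View pics/c3.png

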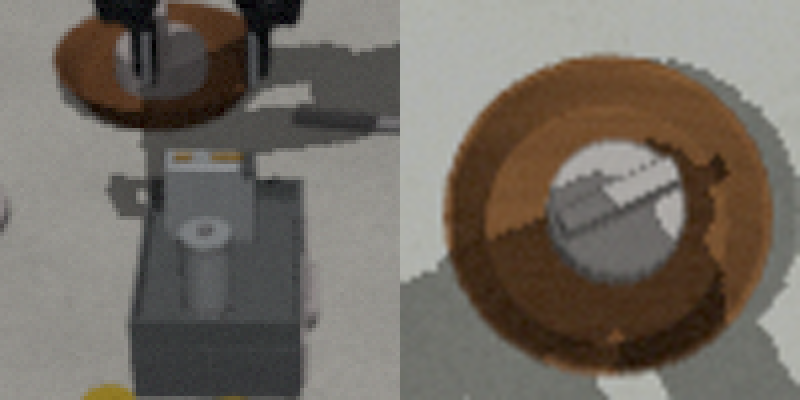

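The cap lies flat and roughly centred in the bowl at (616,212). The cell's top at (204,232) matches the prediction.

Emit:
drive_tool:
  rows:
    - [[-0.002,0.002,0.03],0]
    - [[0,0,0.035],0]
    - [[0,0,0.035],0]
    - [[0,0,0.02],0]
    - [[0,0,0.014],0]
    - [[0,0,0],0]
    - [[0,0,0],0]

```text
t: 12.5
tool_pos: [0.4648, 0.2976, 0.1573]
tool_rot: [1.902, 2.5, 0.002]
contact_force: [0.1, -0.1, -0.1]
opening: 0.0554
grip_force: 0.0
```

```bash
python3 go.py .4635 .298 .156 15.5
```

```text
t 12.5 pos [0.4648 0.2976 0.1573] yaw 15.48 shift [ 0.0007 -0.0011  0.0013] turn -0.0003 | q6 0.165 F [ 0.1 -0.1 -0.1] open 0.0554 grip 0.0 zax [ 1.1e-03  5.0e-04 -1.0e+00]
```

Emit:
drive_tool:
  rows:
    - [[0,-0.001,0.001],0]
    - [[0,0,0],0]
    - [[0,0,0],0]
    - [[0,0,0],0]
    - [[0,0,0],0]
    - [[0,0,0],0]
    - [[0,0,0],0]
  jaw: 1
  grip_force: 40

```text
t: 13.2
tool_pos: [0.464, 0.2977, 0.1572]
tool_rot: [1.901, 2.499, 0.004]
contact_force: [-1.3, -0.3, 5.7]
opening: 0.0328
grip_force: 39.7
```

Emit:
drive_tool:
  rows:
    - [[0,0,-0.01],0]
    - [[0,0,-0.03],0]
    - [[0,0,-0.04],0]
    - [[0,0,-0.05],0]
    - [[0,0,-0.04],0]
    - [[0,0,0],0]

```text
t: 13.8
tool_pos: [0.4653, 0.2983, 0.334]
tool_rot: [1.898, 2.495, 0.019]
contact_force: [1.5, 0.3, -0.0]
opening: 0.0327
grip_force: 40.1
```

```bash
python3 - <<'E'
from h import *
import go
go.go(.4812,-.281,.33,15.5)
v=vision.get_image("side");x,y=proj(v,[ctrl.get_obs()["tool_pos"]])[0].astype(int)
c=v["image"][y-30:y+120,x-75:x+75];cv2.imwrite("pics/s4.png",cv2.resize(c,None,fx=4,fy=4,interpolation=cv2.INTER_CUBIC))
# jar mouth from top
s=vision.get_image("top");cv2.imwrite("pics/t4.png",cv2.resize(s["image"][180:250,335:405],None,fx=8,fy=8,interpolation=cv2.INTER_CUBIC))
print("mouth, collar exp",(proj(s,[[.4812,-.281,.105],[.4812,-.281,.07]])-[335,180]+.5)*8)
E
```

```text
t 13.8 pos [0.4653 0.2983 0.334 ] yaw 15.48 shift [-0.5625 -0.1393  0.0008] turn -0.0004 | q6 0.165 F [ 1.5  0.3 -0. ] open 0.0327 grip 40.1 zax [ 0.0124  0.0058 -0.9999]
mouth, collar exp [[290.09316001 265.14052545]
 [264.32422106 277.29610587]]
```

View pics/s4.png

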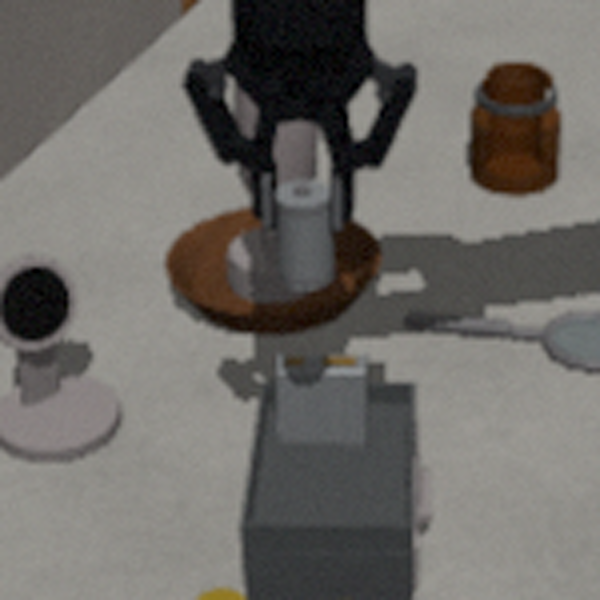

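View pics/t4.png

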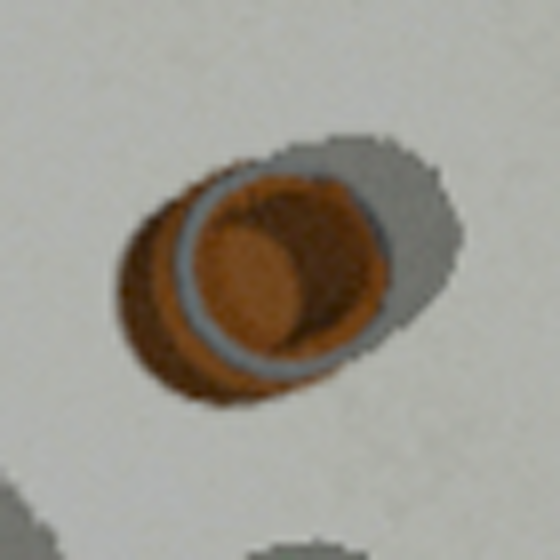

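The side crop shows the cell held upright at (305,240) and the flat battery undisturbed at (322,400). The top crop shows the open mouth centred near (292,266), within 1 mm of the estimate.

Emit:
drive_tool:
  rows:
    - [[-0.0469,-0.0116,0],0]
    - [[-0.0469,-0.0116,0],0]
    - [[-0.0469,-0.0116,0],0]
    - [[-0.0469,-0.0116,0],0]
    - [[-0.0469,-0.0116,0],0]
    - [[-0.0469,-0.0116,0],0]
    - [[-0.0469,-0.0116,0],0]
    - [[-0.0469,-0.0116,0],0]
    - [[-0.0469,-0.0116,0],0]
    - [[-0.0469,-0.0116,0],0]

```text
t: 14.9
tool_pos: [0.4752, -0.1871, 0.3223]
tool_rot: [-1.9, -2.496, 0.001]
contact_force: [0.5, -0.6, -2.1]
opening: 0.0324
grip_force: 40.2
```

Emit:
drive_tool:
  rows:
    - [[-0.0469,-0.0116,0],0]
    - [[-0.0469,-0.0116,0],0]
    - [[0,0,0],0]
    - [[0,0,0.04],0]
    - [[0,0,0.03],0]
    - [[0,0,0.02],0]
    - [[0,0,0],0]
    - [[0,0,0],0]

```text
t: 15.7
tool_pos: [0.4786, -0.2813, 0.2339]
tool_rot: [-1.9, -2.498, -0.0]
contact_force: [0.6, -0.5, -1.5]
opening: 0.0326
grip_force: 40.2
```

```bash
python3 go.py .4812 -.281 .182 15.5
```

```text
t 15.7 pos [ 0.4786 -0.2813  0.2339] yaw 15.5 shift [-0.0005  0.0027  0.0519] turn -0.0001 | q6 -0.936 F [ 0.6 -0.5 -1.5] open 0.0326 grip 40.2 zax [-0.0026  0.0022 -1.    ]
```

Emit:
drive_tool:
  rows:
    - [[-0.0005,0.0025,0.005],0]
    - [[0,0,0.005],0]
    - [[0,0,0.01],0]
    - [[0,0,0.01],0]
    - [[0,0,0.01],0]
    - [[0,0,0.01],0]
    - [[0,0,0],0]
    - [[0,0,0],0]

```text
t: 16.5
tool_pos: [0.4816, -0.282, 0.1849]
tool_rot: [-1.902, -2.499, 0.0]
contact_force: [0.2, -0.9, -1.6]
opening: 0.0328
grip_force: 40.2
```

```bash
python3 go.py .4812 -.281 .182 15.5
```

```text
t 16.5 pos [ 0.4816 -0.282   0.1849] yaw 15.47 shift [ 0.001  -0.0001  0.0029] turn -0.0005 | q6 -0.933 F [ 0.2 -0.9 -1.6] open 0.0328 grip 40.2 zax [-7.e-04  6.e-04 -1.e+00]
```

Emit:
drive_tool:
  rows:
    - [[0.001,0,0.003],0]
    - [[0,0,0],0]
    - [[0,0,0],0]

```text
t: 16.8
tool_pos: [0.4816, -0.2812, 0.1827]
tool_rot: [1.902, 2.5, -0.0]
contact_force: [-0.4, -0.2, -1.4]
opening: 0.0323
grip_force: 40.2
```

Emit:
drive_tool:
  rows:
    - [[0,0,0],0]
    - [[0,0,0],0]
    - [[0,0,0],0]
    - [[0,0,0],0]
    - [[0,0,0],0]
    - [[0,0,0],0]
  jaw: 0.35

```text
t: 17.4
tool_pos: [0.4815, -0.2811, 0.1825]
tool_rot: [1.902, 2.5, -0.0]
contact_force: [-0.2, 0.1, 0.2]
opening: 0.0559
grip_force: 0.0
```

Emit:
drive_tool:
  rows:
    - [[0,0,-0.02],0]
    - [[0,0,-0.04],0]
    - [[0,0,-0.04],0]
    - [[0,0,-0.04],0]
    - [[0.04,0,0],0]
    - [[0.045,0,0],0]
    - [[0.045,0,0],0]
    - [[0.045,0,0],0]
    - [[0.03,0,0],0]
    - [[0,0,0],0]

```text
t: 18.4
tool_pos: [0.426, -0.0809, 0.3226]
tool_rot: [1.897, 2.504, 0.001]
contact_force: [-0.5, -0.5, 0.0]
opening: 0.0556
grip_force: 0.0
```

```bash
python3 - <<'E'
from h import *
s=vision.get_image("top")["image"]
a=cv2.resize(s[180:250,335:405],(400,400),interpolation=cv2.INTER_CUBIC);b=cv2.resize(s[130:205,235:310],(400,400),interpolation=cv2.INTER_CUBIC)
cv2.imwrite("pics/t5.png",np.hstack([a,b]))
E
```

```text
(no output)
```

View pics/t5.png

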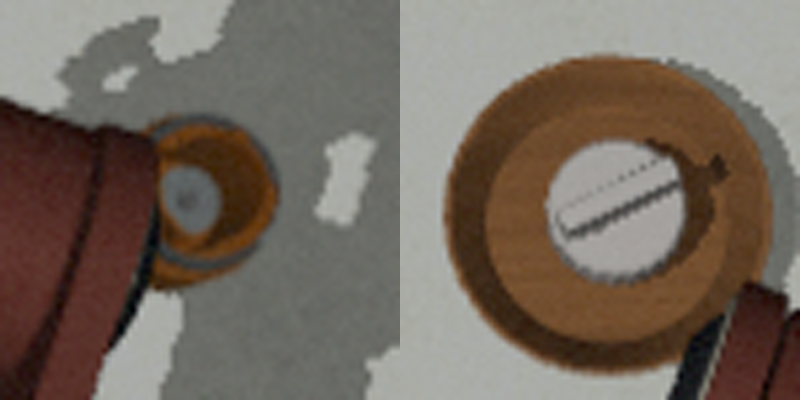

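The cell sits low inside the jar at (190,200), and the cap lies flat in the bowl at (617,212). The arm is clear of both.

```bash
python3 -c "
from station import ctrl
print(ctrl.finish_job())"
```

```text
the job is handed in; nothing more can be done
None
```

I handed the job in at about 18 s; no verdict came back, but the last picture shows the cap flat, bar up, in the bowl and the round battery inside the jar, and I saw nothing else disturbed.

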